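# Hold the spring clip open around the card

### The job

Squeeze the spring clip's handle to lift it out of its moulded pocket in the white charging cradle, then bring it down, jaws gaping, over the middle of the top edge of the card standing upright in the low mint tray, so that the edge is well between the open jaws and nothing of the clip touches the card or the tray. Finish while holding it there: keep the handle squeezed and the jaws wide open, do not let go or let it close. Leave the remote, the controller and the game case where they are.

Things in the scene. Friction and masses are not known exactly. Their poses are not given: they have to be found in the camera images.
- clip_grip (a point): Handle centre of the spring clip, a big grey plastic and steel bag clip (52 wide, 96 tall, 95 g) standing jaws down. Axes: z jaw tips to handle, x along the hinge pin (width), y the way the jaws open. The point is 78 mm above the jaw tips; the rigid handle is 24 thick (y), 28 wide (x), from 50 to 96 mm up. Below 56 mm the clip is 52 mm wide and reaches 16 mm to -y
- thumb_end (a point): Outer top end of the clip's 8 mm wide steel thumb lever, in a slot in the handle's +y face, hinged 50 mm above the jaw tips. At rest it leans out to 30 mm from the handle's centre plane (42 mm over all). Squeezed flush with the handle (24 mm over all, fingers closing along y, centred on clip_grip) it opens the jaws fully and the fingers bear on the rigid handle. Takes 3 to 8 N; springs back
- clip_mouth (a point): Level with the jaw tips, 78 mm under clip_grip along the clip's z, same axes. The fixed jaw's inner face (52 mm wide plate) is at y = -8 mm, straight up. The moving jaw's inner face, fully open, is at y = +14 mm at the tips, +9 mm at 13 mm up, +6 mm at 20 mm up: a card at y = 0, 13 mm deep, is about midway. Solid shoulders 28 mm up limit the depth
- jaw_tip (a point): Inner edge of the tip of the clip's moving steel jaw (24 mm wide, 7 mm thick); shut, it lies against the fixed jaw at y = -8 mm from clip_mouth, wide open at y = +14 mm
- clip_lever (a joint): Opening of the clip's spring jaw, rad: 0 shut, about 0.45 with the lever pressed flush with the handle (jaws wide open)
- cradle_top (a point): Centre of the top of the charging cradle, a glossy white block 110 x 88 mm, 40 mm high, fixed; axes as those of the clip standing in it. In its top is a T-shaped pocket 29 mm deep where the clip's jaws stand with 1 mm play, with room for the jaw to open. The clip's shoulders rest on the cradle's top, jaw tips 28 mm below it. The clip comes out straight up
- card_top (a point): Middle of the top edge of the card, a plain off-white stiff card 100 mm wide (its x), 3 mm thick (its y), that stands upright and fixed in a slot in the low mint-green tray; z up. The edge is 130 mm above the work surface and the card stands free for 75 mm above the tray, which is 150 x 100 mm
- remote: Silver remote control lying flat, 150 x 42 x 18 mm, long along its x, origin under its centre; a bystander
- controller: Small blue controller grip with two black sticks, 50 x 90 mm, 40 mm high, origin under its centre; a bystander
- game_case: Flat black game case with a paper front, 105 x 170 x 12 mm, origin under its centre; a bystander
Mind the look-alikes: they are no part of the job. There is more than one size of the part that bears card_top; the job needs the middle-sized.

How it is judged:
On the way:
1. the clip is lifted clear of the cradle's pocket by the fingers (z of clip_mouth in the frame of cradle_top above 0.01 m and contact force between clip and the fingers above 2 N and contact force between clip and cradle below 0.1 N), for 0.2 s.
At the end, for the whole second after the job is handed in: The clip is held still by the fingers with its jaw open at least 0.34 rad, upright and in line with the card within 0.25 rad, the card's top edge 6 to 28 mm deep between the jaws, its middle within 20 mm of the clip's middle, and the clip touches neither card nor tray (under 0.3 N) (value of joint clip_lever above 0.34 rad and contact force between clip and the fingers above 3 N and z of card_top in the frame of clip_mouth between 0.006 and 0.028 m and y of card_top in the frame of clip_mouth between -0.008 and 0.011 m and x of card_top in the frame of clip_mouth between -0.02 and 0.02 m and angle between the x axis of clip_mouth and the x axis of card_top, either way round below 0.25 rad and angle between clip_mouth's own z axis and vertical below 0.25 rad and contact force between clip and tier below 0.3 N and linear speed of clip below 0.03 m/s); the arm keeps its last pose, push and grip.
It fails at once if the remote is shifted more than 20 mm (distance of remote from where it was at the start of the episode above 0.02 m).
It fails at once if the controller is shifted more than 20 mm (distance of controller from where it was at the start of the episode above 0.02 m).
It fails at once if the game case is shifted more than 20 mm (distance of game_case from where it was at the start of the episode above 0.02 m).
It also fails if it takes over 43 s, if anything falls off the work surface, if the arm or the gripper's body presses on something with over 40 N, if the wrist force passes 120 N, or if a joint passes its speed limit or range.

### The arm

A 7-joint arm with a two-finger parallel gripper is mounted at the origin on the work surface. World frame = base frame: x ahead of the robot, y to its left, z up, the work surface at z = 0. Lengths are in m, angles in rad, forces in N, time in s.
With the tool pointing down it reaches from about 0.425 to 0.875 m from the base axis. Payload 9.9 kg.
Tool frame: the origin (TCP) lies at the very end of the fingers, on their centre line; the grasp point (between the pads) lies 19 mm behind it; z points along the fingers, y is the line along which they close (so a half turn about z gives the same grasp; the last joint's range is limited). The gripper opens to 85 mm and grips with 20 to 120 N. Pads are 22 mm wide; open, the fingers measure 114 mm over their backs; the gripper's body (76 mm by 85 mm) begins 54 mm behind the grasp point. The pads swing forward as they close: fully open they stand 13 mm farther back than shut.
Start: joints at [1.181, 0.576, 0.025, 1.437, -0.015, 1.129, -0.057], TCP at [0.203, -0.644, 0.231] pointing down, gripper open.
Joint ranges: [-2.76, 2.76], [-0.34, 2.15], [-1.52, 1.57], [0.19, 2.46], [-1.09, 4.23], [0.17, 1.99], [-2.82, 2.82]. Speed limits (rad/s): [2.22, 2.22, 3.01, 3.01, 3.14, 3.14, 3.14].

### API

Orientations are given as a rotation vector (axis times angle).
In Python, from plant import get_obs, snapshot, calibration, job_done gives the robot as it stands.
- The arm moves only by the tool arm_command, never from a script. Its argument "increments" is a list of rows, each a list of 3 entries, a list of its own where there are three numbers: the gripper's target within -1 to 1 (shut at 1, half-way at 0, fully open at -1), then the shift along the world's x, y, z in m, then the turn about the world's z in rad. In form: [[jaw, [x, y, z], spin], ...]. A call has 1 to 12 rows; each row is the pose to reach, as a shift and turn from the pose commanded when the call began; what a row does not reach only later rows make up. A row lasts 1/10 s, in which the tool goes at most 50 mm and 8.59 degrees, less where a joint would pass 70% of its speed; a pose out of reach is approached as far as the arm can. A call with a gripper value outside its range is refused whole. The fingers move at their own pace and stop on an object; the grip force is fixed at half the most. Time passes only in rows, so rows that repeat a pose let the fingers close. It gives the time, the measured TCP pose, the force, the opening and the grip force at its end, in the units of the state.
- get_obs(): the state, without advancing time (a new reading comes with each control period).
- snapshot(name): name is "scene" or "top" or "wrist"; returns (picture, depth): 384x512x3 uint8, red, green, blue; 384x512 float32, m along the optical axis (not along the pixel's ray), 0 where there is no reading.
- calibration(name): a dict with "camera_matrix" (3x3 intrinsics, pixels), "rvec" (rotation vector, rad) and "tvec" (3), from world to camera coordinates, as OpenCV has them. Camera axes: x right, y down, z forward; pixel columns grow to the right and rows downward; lengths in m; the calibration is good to about 2 mm. A picture is of the moment at which its call begins: read the wrist's pose just before it. calibration takes no time and is no camera call; for the wrist camera it gives the pose at the moment of the call.
- job_done(): hands the job in; it is judged then, once.
The state is a dict: "clock": time; "joints": joint angles; "joint_velocities": joint speeds; "joint_efforts": joint torques, N m; "ee_pos": TCP position; "eef_rot": TCP orientation; "ft_force": force on the tool from outside, world axes, zero at the start; "moment": the same for the moment, N m; "gripper_width": opening from 0.0 (shut) to 1.0 (fully open); "grasp_force": force on a finger pad.
Only numpy, scipy, OpenCV 4.12 (cv2) and the standard library are available. Lean on these libraries where they do the work, as an engineer would, in place of code of your own. Each camera call takes 0.05 s, during which the arm holds its last target. There are 200 camera calls.

## Working session

There is one attempt and no reset: what is moved stays moved. The work goes in short steps, Python scripts to look and compute and a tool call to move; the robot and the scene stay as the last step left them, time stands still between calls to the robot, and variables do not carry over. Pictures are saved under pics/ and viewed, at most 10 in all, crops included, and the job is handed in when it is done.

Besides the shell and the picture viewer there is one more tool, called after "Request:" as a command line: name --argument value ..., lists and objects as JSON in quotes. arm_command: Moves the arm, as the interface text tells. Its arguments: {"type":"object","properties":{"increments":{"type":"array"}},"required":["increments"]}

```bash
mkdir -p pics
cat > h.py <<'E'
import numpy as np, cv2
from plant import get_obs, snapshot, calibration, job_done
def cloud(name):
    c=calibration(name); im,d=snapshot(name)
    K=np.array(c["camera_matrix"]);R=cv2.Rodrigues(np.array(c["rvec"],float))[0];t=np.array(c["tvec"],float).ravel()
    v,u=np.mgrid[:d.shape[0],:d.shape[1]]
    P=np.stack([(u-K[0,2])/K[0,0]*d,(v-K[1,2])/K[1,1]*d,d],-1)
    W=(P-t)@R; W[d==0]=np.nan
    return im,d,W
def save(n,im): cv2.imwrite(f"pics/{n}.png",im[...,::-1])
E
python3 - <<'E'
from h import *
a=[]
for n in("scene","top"):
    im,d,W=cloud(n); np.savez(n,im=im,W=W); a.append(im); c=calibration(n); print(n,c["tvec"],(d==0).mean(), -cv2.Rodrigues(np.array(c["rvec"],float))[0].T@np.array(c["tvec"]).ravel())
    save(n+"0",im)
o=get_obs();print(o["ee_pos"],o["eef_rot"],o["clock"])
E
```

```text
scene [ 0.48515064 -0.23490338  1.55618163] 0.003946940104166667 [1.1763016  0.49615244 1.04038421]
top [-0.0329896   0.64234109  1.04703782] 0.004231770833333333 [ 0.53426526 -0.05811272  1.10506205]
[ 0.20309002 -0.64331046  0.23056375] [-3.10355537e+00 -4.78320777e-01  4.79363951e-04] 0.1
```

View pics/scene0.png

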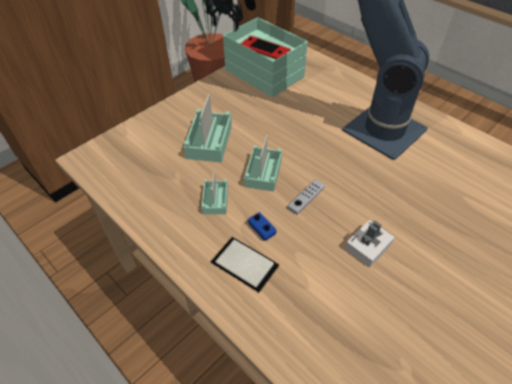

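View pics/top0.png

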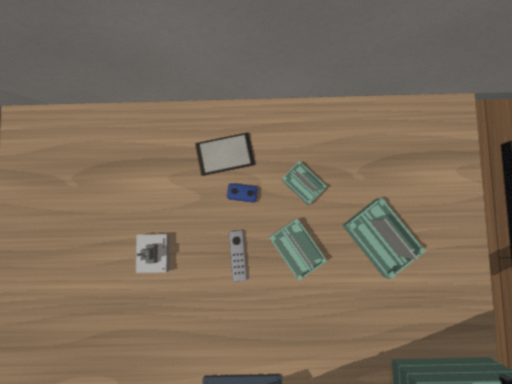

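The trays with cards are at top-view pixels (305,183) small, (299,248) medium and (385,237) large. The medium one should be the 150 x 100 mm tray, which I'll check by size. The clip in the white cradle is at about (152,253).

Run:
```python
from h import *
for n,pts in(("top",[(305,183),(299,248),(385,237),(152,253)]),("scene",[(213,197),(263,168),(207,135),(369,241)])):
    z=np.load(n+".npz");im,W=z["im"],z["W"]
    hsv=cv2.cvtColor(im,cv2.COLOR_RGB2HSV)
    for k,(u,v) in enumerate(pts):
        s=45
        sl=np.s_[max(0,v-s):v+s,max(0,u-s):u+s]
        ww=W[sl]; h=hsv[sl]
        if k<3:
            m=((h[...,0]>65)&(h[...,0]<95)&(h[...,1]>60)).astype(np.uint8)
            nl,lab,st,ce=cv2.connectedComponentsWithStats(m)
            i=np.argmin([np.hypot(*(c-np.array([min(u,s),min(v,s)])))-0.05*a for c,a in zip(ce[1:],st[1:,4])])+1
            p=ww[(lab==i)&(ww[...,2]>0.005)]
            r=cv2.minAreaRect(p[:,:2].astype(np.float32)*1000); print(n,k,"tray mm",np.round(r[0]),np.round(r[1]),round(r[2],1),"zmax",np.nanpercentile(p[:,2],98))
            c0=np.array(r[0])/1000
            q=ww[(np.hypot(ww[...,0]-c0[0],ww[...,1]-c0[1])<.09)&(m==0)&(ww[...,2]>.045)]
            zt=np.nanpercentile(q[:,2],95); q=q[q[:,2]>zt-.02]
            r=cv2.minAreaRect(q[:,:2].astype(np.float32)*1000); print("   card",len(q),zt,np.round(r[0]),np.round(r[1]),round(r[2],1))
        else:
            c0=np.nanmean(W[v-15:v+15,u-15:u+15].reshape(-1,3),0)[:2]
            near=np.hypot(ww[...,0]-c0[0],ww[...,1]-c0[1])<.12
            for lo,hi in((.03,.05),(.055,.075),(.075,.12),(.10,.12),(.115,.13)):
                p=ww[near&(ww[...,2]>lo)&(ww[...,2]<hi)]
                if len(p)>3:
                    r=cv2.minAreaRect(p[:,:2].astype(np.float32)*1000); print(n,"cradle",lo,hi,len(p),np.round(r[0]),np.round(r[1]),round(r[2],1))
a=np.load("top.npz")["im"]
save("crop",np.hstack([cv2.resize(a[213:293,112:192],(400,400),interpolation=2),cv2.resize(a[208:288,259:339],(400,400),interpolation=2)]))
```

```text
Traceback (most recent call last):
ValueError: attempt to get argmin of an empty sequence
```

Run:
```python
from h import *
for n,pts in(("top",[(305,183),(299,248),(385,237),(152,253)]),("scene",[(213,197),(263,168),(207,135),(369,241)])):
    z=np.load(n+".npz");im,W=z["im"],z["W"]
    hsv=cv2.cvtColor(im,cv2.COLOR_RGB2HSV)
    for (u,v) in pts:
        print(n,(u,v),im[v,u],"tablecol",hsv[v,u-40],"W",np.round(W[v,u],3)," left40",np.round(W[v,u-40],3))
    m=((hsv[...,0]>50)&(hsv[...,0]<100)&(hsv[...,1]>40)).astype(np.uint8)
    nl,lab,st,ce=cv2.connectedComponentsWithStats(m)
    for i in range(1,nl):
        if st[i,4]>80: 
            p=W[lab==i]; r=cv2.minAreaRect(p[:,:2].astype(np.float32)*1000); print(ce[i].round(),st[i,4],np.round(r[0]),np.round(r[1]),round(r[2],1),"z",np.nanpercentile(p[:,2],[5,50,98]))
a=np.load("top.npz")["im"]
save("crop",np.hstack([cv2.resize(a[213:293,112:192],(400,400),interpolation=2),cv2.resize(a[208:288,259:339],(400,400),interpolation=2)]))
```

```text
top (305, 183) [101 103  96] tablecol [ 15  89 152] W [ 0.668 -0.201  0.042]  left40 [ 0.677 -0.084 -0.001]
top (299, 248) [120 121 112] tablecol [ 16  90 139] W [ 0.483 -0.167  0.128]  left40 [ 0.479 -0.06  -0.003]
top (385, 237) [99 97 92] tablecol [ 16  90 145] W [ 0.505 -0.419  0.065]  left40 [ 0.506 -0.322 -0.004]
top (152, 253) [60 53 52] tablecol [ 15  91 148] W [0.476 0.244 0.07 ]  left40 [ 0.474  0.387 -0.001]
[303. 183.] 735 [ 671. -198.] [108.  75.] 44.9 z [-0.00074027  0.00367056  0.04048314]
[381. 238.] 2541 [ 504. -420.] [194. 129.] 36.9 z [0.00170117 0.0235566  0.07094593]
[297. 249.] 1509 [ 478. -171.] [144.  94.] 34.5 z [-6.26247133e-05  3.97950676e-03  5.37432399e-02]
[449. 371.] 2713 [ 146. -573.] [ 74. 284.] 7.8 z [0.02322552 0.09724052 0.16632785]
scene (213, 197) [121 127 116] tablecol [ 16  95 179] W [ 0.699 -0.174  0.059]  left40 [ 0.761 -0.309 -0.003]
scene (263, 168) [141 160 144] tablecol [ 15  95 186] W [ 0.487 -0.164  0.035]  left40 [ 0.558 -0.289 -0.003]
scene (207, 135) [138 146 132] tablecol [ 15  96 181] W [ 0.521 -0.408  0.052]  left40 [ 0.592 -0.562  0.001]
scene (369, 241) [74 76 75] tablecol [ 15  96 188] W [0.5   0.263 0.061]  left40 [ 0.54   0.163 -0.001]
[191.   7.] 166 [ -233. -1423.] [137. 102.] 73.0 z [-0.147867   -0.06618852 -0.01667814]
[265.  57.] 3751 [-572. -972.] [1788.  264.] 35.1 z [0.01889879 0.11439668 0.16386127]
[208. 139.] 1479 [ 505. -421.] [200. 122.] 37.2 z [0.0027512  0.02969823 0.06926677]
[263. 170.] 1029 [ 478. -172.] [152. 101.] 32.7 z [0.00081651 0.01641016 0.05279468]
[214. 198.] 638 [ 674. -198.] [118.  75.] 44.2 z [-0.00030599  0.00998328  0.03927552]
```

View pics/crop.png

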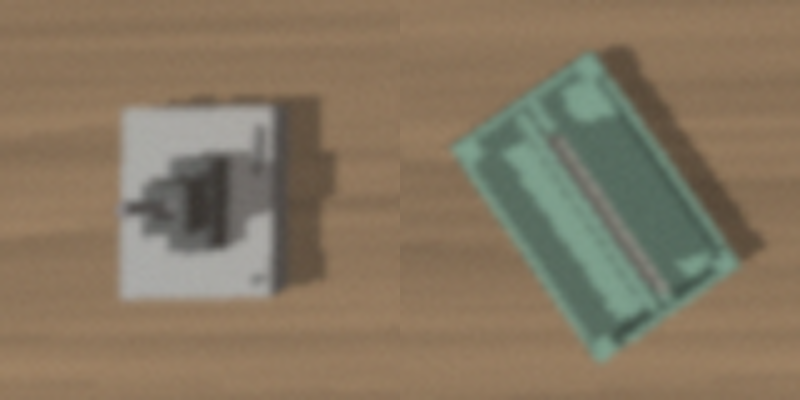

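Run:
```python
from h import *
from scipy.spatial.transform import Rotation as Ro
for n in("top","scene"):
    z=np.load(n+".npz");im,W=z["im"],z["W"]
    def rect(m,t):
        p=W[m]
        if len(p)<4: print(n,t,len(p));return
        r=cv2.minAreaRect(p[:,:2].astype(np.float32)*1000); print(n,t,len(p),"c",np.round(r[0],1),"s",np.round(r[1],1),"a",round(r[2],1),"z",np.round(np.nanpercentile(p[:,2],[5,50,95]),3),"box",np.round(cv2.boxPoints(r)).tolist())
    X,Y,Z=W[...,0],W[...,1],W[...,2]
    b=im.min(-1)>125 if n=="top" else im.min(-1)>140
    N=(abs(X-.48)<.12)&(abs(Y-.25)<.12)
    rect(N&(Z>.034)&(Z<.046),"cradle top")
    rect(N&(Z>.075)&(Z<.12),"clip upper")
    rect(N&(Z>.098)&(Z<.12),"clip top")
    T=(abs(X-.478)<.1)&(abs(Y+.171)<.1)
    for lo in(.075,.1,.115): rect(T&(Z>lo)&(Z<.14),"card%g"%lo)
    rect(T&(Z>.045)&(Z<.06),"trayrim")
    print("table",np.nanmedian(Z[(abs(X-.55)<.03)&(abs(Y-.1)<.02)]))
o=get_obs();print(Ro.from_rotvec(o["eef_rot"]).as_matrix().round(3))
c=calibration("wrist");print(np.array(c["camera_matrix"]).round(),-cv2.Rodrigues(np.array(c["rvec"],float))[0].T@np.array(c["tvec"]).ravel(),cv2.Rodrigues(np.array(c["rvec"],float))[0].round(2))
```

```text
top cradle top 870 c [474.5 257. ] s [110.3  89.3] a 0.4 z [0.036 0.039 0.042] box [[419.0, 301.0], [420.0, 212.0], [530.0, 213.0], [529.0, 302.0]]
top clip upper 133 c [475.7 263.5] s [41.8 27.8] a 86.1 z [0.08  0.101 0.109] box [[460.0, 244.0], [488.0, 242.0], [491.0, 283.0], [463.0, 285.0]]
top clip top 77 c [474.7 262.6] s [40.  25.1] a 86.6 z [0.099 0.107 0.109] box [[461.0, 243.0], [486.0, 242.0], [488.0, 282.0], [463.0, 283.0]]
top card0.075 88 c [ 477.  -170.6] s [99.2  3.4] a 33.0 z [0.081 0.125 0.131] box [[435.0, -196.0], [436.0, -199.0], [520.0, -145.0], [518.0, -142.0]]
top card0.1 67 c [ 477.  -170.6] s [99.2  3.4] a 33.0 z [0.107 0.127 0.132] box [[435.0, -196.0], [436.0, -199.0], [520.0, -145.0], [518.0, -142.0]]
top card0.115 52 c [ 476.9 -170.8] s [98.8  3.3] a 33.1 z [0.121 0.128 0.132] box [[435.0, -196.0], [436.0, -199.0], [519.0, -145.0], [517.0, -142.0]]
top trayrim 153 c [ 476.5 -170.9] s [148.6  99. ] a 32.6 z [0.045 0.05  0.057] box [[387.0, -169.0], [441.0, -253.0], [566.0, -173.0], [512.0, -89.0]]
table -0.0010943906382166963
scene cradle top 702 c [475.3 
[... 584 characters left out ...]
c [ 480.1 -170.1] s [101.8   3.6] a 33.1 z [0.101 0.12  0.132] box [[436.0, -196.0], [438.0, -199.0], [524.0, -144.0], [522.0, -141.0]]
scene card0.115 41 c [ 479.2 -170.8] s [99.6  3.4] a 33.1 z [0.118 0.126 0.132] box [[437.0, -197.0], [438.0, -199.0], [522.0, -145.0], [520.0, -142.0]]
scene trayrim 126 c [ 479.  -170.4] s [152.9  98. ] a 33.1 z [0.045 0.05  0.056] box [[388.0, -171.0], [442.0, -253.0], [570.0, -170.0], [516.0, -88.0]]
table -0.0009364326033270827
[[ 0.954  0.301 -0.001]
 [ 0.301 -0.954  0.001]
 [-0.    -0.001 -1.   ]]
[[275.   0. 261.]
 [  0. 275. 190.]
 [  0.   0.   1.]] [ 0.27679704 -0.6194833   0.37185297] [[ 0.3  -0.95 -0.  ]
 [-0.91 -0.29  0.31]
 [-0.29 -0.09 -0.95]]
```

The medium tray (299,248) measures 150 x 100 mm with its card top at 0.130 m, so it is the target. Its centre is about (0.478,-0.171) at 33°. The clip's lever points to +y and the handle centre is about (0.4755, 0.254).

Request:
arm_command --increments '[[-1,[0.03,0.03,0.02],-0.05],[-1,[0.065,0.065,0.04],-0.1],[-1,[0.1,0.1,0.05],-0.15],[-1,[0.13,0.13,0.05],-0.2],[-1,[0.16,0.165,0.05],-0.25],[-1,[0.19,0.2,0.05],-0.3],[-1,[0.22,0.235,0.05],-0.3],[-1,[0.25,0.27,0.05],-0.3],[-1,[0.28,0.305,0.05],-0.3],[-1,[0.29,0.35,0.05],-0.3],[-1,[0.295,0.395,0.05],-0.3],[-1,[0.297,0.443,0.05],-0.3]]'

```text
clock: 1.3
ee_pos: [0.5004, -0.1989, 0.2808]
eef_rot: [-3.141, -0.009, 0.001]
ft_force: [1.2, 0.2, -0.0]
gripper_width: 0.999
grasp_force: 0.0
```

Request:
arm_command --increments '[[-1,[0,0.04,0],0],[-1,[0,0.08,0],0],[-1,[0,0.12,0],0],[-1,[0,0.16,0],0],[-1,[0,0.2,0],0],[-1,[0,0.24,0],0],[-1,[0,0.28,0],0],[-1,[0,0.32,0],0],[-1,[-0.01,0.36,-0.02],0],[-1,[-0.02,0.4,-0.04],0],[-1,[-0.025,0.44,-0.05],0],[-1,[-0.025,0.454,-0.05],0]]'

```text
clock: 2.5
ee_pos: [0.4727, 0.2575, 0.2296]
eef_rot: [-3.141, -0.018, 0.005]
ft_force: [-0.2, 0.8, 0.2]
gripper_width: 0.998
grasp_force: 0.0
```

Run:
```python
from h import *
from scipy.spatial.transform import Rotation as Ro
o=get_obs();print(o["ee_pos"],o["clock"],o["joints"]);print(Ro.from_rotvec(o["eef_rot"]).as_matrix().round(3))
im,d,W=cloud("wrist");save("w1",im)
X,Y,Z=W[...,0],W[...,1],W[...,2]
N=(abs(X-.476)<.1)&(abs(Y-.257)<.1)
for lo,hi in((.034,.046),(.098,.12),(.104,.12)):
    p=W[N&(Z>lo)&(Z<hi)]; r=cv2.minAreaRect(p[:,:2].astype(np.float32)*1000);print(lo,len(p),r,np.percentile(p,[1,99],axis=0).round(4).tolist())
```

```text
[0.47274348 0.25752256 0.22957157] 2.5 [-0.45934     0.378301   -0.17630176  1.79544229  0.07542585  0.97689458
 -2.22528231]
[[ 1.     0.011 -0.003]
 [ 0.011 -1.     0.   ]
 [-0.003 -0.001 -1.   ]]
0.034 4694 ((474.1491394042969, 256.98846435546875), (88.2589340209961, 110.3724594116211), 89.49022674560547) [[0.4204, 0.2137, 0.0368], [0.5288, 0.3004, 0.0405]]
0.098 566 ((474.3328552246094, 261.0423889160156), (36.07759475708008, 28.432348251342773), 89.53589630126953) [[0.4602, 0.2433, 0.0989], [0.4885, 0.2665, 0.1082]]
0.104 511 ((474.2675476074219, 254.8583221435547), (23.64866065979004, 28.435842514038086), 89.40577697753906) [[0.4602, 0.2433, 0.1043], [0.4884, 0.2665, 0.1082]]
```

View pics/w1.png

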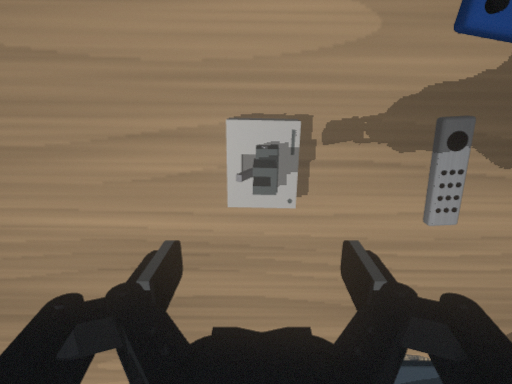

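The wrist view shows the clip handle at (265,170) with its lever to the left (+y). The handle centre is (0.4743, 0.2549) and its top is at 0.108.

Request:
arm_command --increments '[[-1,[0,0.002,-0.02],0],[-1,[0,0.002,-0.05],0],[-1,[0,0.002,-0.08],0],[-1,[0,0.002,-0.1],0],[-1,[0,0.002,-0.1],0],[-1,[0,0.002,-0.1],0]]'

```text
clock: 3.15
ee_pos: [0.4757, 0.2546, 0.1318]
eef_rot: [3.141, 0.008, -0.0]
ft_force: [0.6, 0.6, 0.6]
gripper_width: 1.002
grasp_force: 0.0
```

Request:
arm_command --increments '[[-1,[-0.001,0,-0.02],0],[-1,[-0.001,0,-0.04],0],[-1,[-0.001,0,-0.059],0],[-1,[-0.001,0,-0.059],0],[-1,[-0.001,0,-0.059],0],[1,[-0.001,0,-0.059],0],[1,[-0.001,0,-0.059],0],[1,[-0.001,0,-0.059],0],[1,[-0.001,0,-0.059],0],[1,[-0.001,0,-0.059],0],[1,[-0.001,0,-0.059],0],[1,[-0.001,0,-0.059],0]]'

```text
clock: 4.35
ee_pos: [0.4753, 0.2549, 0.0739]
eef_rot: [-3.141, -0.008, -0.004]
ft_force: [-1.4, -3.3, 15.8]
gripper_width: 0.269
grasp_force: 58.2
```

Request:
arm_command --increments '[[1,[0,0,0],0],[1,[0,0,0],0],[1,[0,0,0],0],[1,[0,0,0],0]]'

```text
clock: 4.75
ee_pos: [0.4752, 0.255, 0.0739]
eef_rot: [-3.141, -0.008, -0.004]
ft_force: [-1.1, -3.9, 16.3]
gripper_width: 0.27
grasp_force: 58.2
```

Opening is 23 mm, so the lever is flush with the handle. I'll lift straight up.

Request:
arm_command --increments '[[1,[0,0,0.005],0],[1,[0,0,0.015],0],[1,[0,0,0.025],0],[1,[0,0,0.035],0],[1,[0,0,0.045],0],[1,[0,0,0.06],0],[1,[0,0,0.08],0],[1,[0,0,0.1],0],[1,[0,0,0.13],0],[1,[0,0,0.16],0],[1,[0,0,0.16],0],[1,[0,0,0.16],0]]'

```text
clock: 5.95
ee_pos: [0.4743, 0.2554, 0.2331]
eef_rot: [-3.141, -0.009, -0.002]
ft_force: [-0.5, -0.4, -0.9]
gripper_width: 0.27
grasp_force: 58.6
```

Run:
```python
from h import *
im,d,W=cloud("scene");save("s2",cv2.resize(im[120:300,180:440],(780,540)))
o=get_obs();print(o["ee_pos"],o["ft_force"],o["gripper_width"])
X,Y,Z=W[...,0],W[...,1],W[...,2]
N=(abs(X-.475)<.05)&(abs(Y-.255)<.05)
p=W[N&(Z>.12)&(Z<.225)]
for lo in np.arange(.15,.23,.01):
    p=W[N&(Z>lo)&(Z<lo+.01)]
    if len(p)>3:print(lo.round(2),len(p),np.percentile(p,[2,98],axis=0).round(3)[:,:2].tolist())
```

```text
[0.47383296 0.25504715 0.2321011 ] [-0.48942045 -0.67719176 -0.81845008] 0.27404036398919657
0.17 33 [[0.465, 0.239], [0.501, 0.275]]
0.18 39 [[0.462, 0.239], [0.501, 0.272]]
0.19 30 [[0.462, 0.239], [0.502, 0.267]]
0.2 39 [[0.461, 0.241], [0.502, 0.265]]
0.21 29 [[0.492, 0.24], [0.502, 0.265]]
0.22 69 [[0.485, 0.24], [0.502, 0.266]]
0.23 36 [[0.481, 0.236], [0.494, 0.273]]
```

View pics/s2.png

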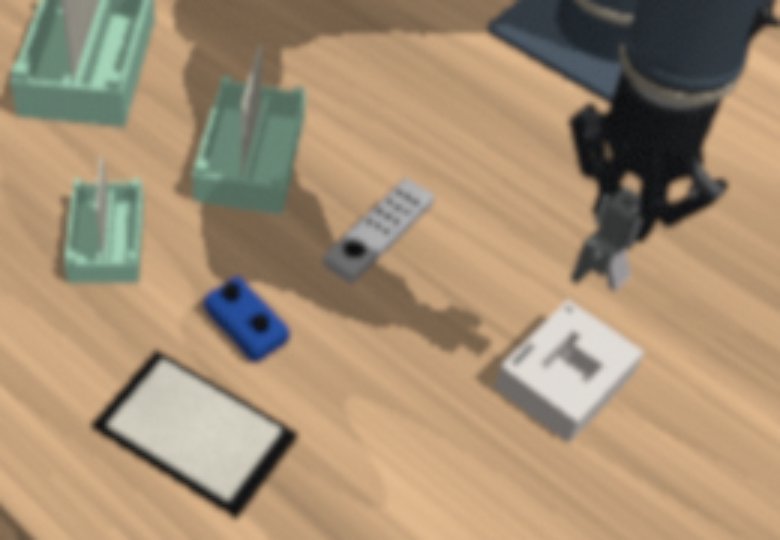

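The clip is lifted clear with its jaws gaping (crop around (605,265)), and the pocket is empty. Next I'll carry it over the card.

Request:
arm_command --increments '[[1,[0,-0.02,0.01],0.03],[1,[0,-0.055,0.02],0.08],[1,[0.005,-0.095,0.02],0.14],[1,[0.005,-0.135,0.02],0.2],[1,[0.005,-0.175,0.02],0.26],[1,[0.005,-0.215,0.02],0.32],[1,[0.005,-0.255,0.02],0.38],[1,[0.005,-0.295,0.02],0.44],[1,[0.004,-0.335,0.02],0.5],[1,[0.004,-0.375,0.02],0.55],[1,[0.004,-0.41,0.02],0.57],[1,[0.004,-0.426,0.02],0.57]]'

```text
clock: 7.2
ee_pos: [0.4768, -0.1743, 0.2509]
eef_rot: [-3.014, -0.887, 0.004]
ft_force: [1.2, -0.1, -1.0]
gripper_width: 0.273
grasp_force: 58.7
```

Request:
arm_command --increments '[[1,[0,0,0],0],[1,[0,0,0],0],[1,[0,0,0],0],[1,[0,0,0],0]]'

```text
clock: 7.6
ee_pos: [0.4783, -0.1694, 0.2521]
eef_rot: [-3.011, -0.895, 0.0]
ft_force: [-0.2, -0.0, -0.7]
gripper_width: 0.27
grasp_force: 58.7
```

```bash
cat > chk.py <<'E'
from h import *
import sys
from scipy.spatial.transform import Rotation as Ro
o=get_obs();R=Ro.from_rotvec(o["eef_rot"]).as_matrix();p0=o["ee_pos"];print(p0,"yaw",np.arctan2(R[1,0],R[0,0]),R[2].round(3),o["gripper_width"],o["ft_force"])
c,s=np.cos(.576),np.sin(.576)
for n in("scene","wrist","top"):
    im,d,W=cloud(n)
    if n=="scene":save(sys.argv[1],cv2.resize(im[110:210,200:330],(780,600)))
    D=W-np.array([.4785,-.1705,0]); x=D[...,0]*c+D[...,1]*s; y=-D[...,0]*s+D[...,1]*c; z=W[...,2]
    N=(abs(x)<.055)&(abs(y)<.045)
    for lo in np.arange(.1,.23,.01):
        m=N&(z>lo)&(z<=lo+.01)
        if m.sum()>3: print(n,lo.round(3),m.sum(),"x",np.percentile(x[m],[2,98]).round(4),"y",np.percentile(y[m],[2,50,98]).round(4))
E
python3 chk.py s3
```

```text
[ 0.47827326 -0.16941611  0.25209911] yaw 0.5777541952969572 [-0.    -0.001 -1.   ] 0.27011350832195347 [-0.16776991 -0.04617249 -0.72130781]
scene 0.1 13 x [-0.0409  0.0485] y [-0.0021  0.0003  0.0015]
scene 0.11 17 x [-0.0407  0.0491] y [-0.0024  0.0003  0.0012]
scene 0.12 28 x [-0.0471  0.0496] y [-0.0028 -0.0001  0.0013]
scene 0.13 6 x [-0.008   0.0463] y [-0.0011 -0.0003  0.0007]
scene 0.19 21 x [-0.011  0.026] y [-0.016   0.0124  0.0205]
scene 0.2 27 x [-0.0093  0.0285] y [-0.0161  0.0119  0.019 ]
scene 0.21 21 x [-0.0074  0.0274] y [-0.016   0.0094  0.0134]
scene 0.22 33 x [-0.0155  0.0289] y [-0.016  -0.001   0.0105]
wrist 0.12 144 x [0.0011 0.0479] y [-0.0008  0.0003  0.0013]
wrist 0.13 4 x [0.0038 0.0431] y [0.0002 0.0008 0.0013]
wrist 0.18 4 x [0.0189 0.0255] y [-0.0122 -0.0083 -0.0071]
wrist 0.19 164 x [-0.0115  0.0259] y [-0.0143  0.0195  0.0218]
wrist 0.2 168 x [-0.0083  0.0259] y [-0.0142  0.0159  0.0188]
wrist 0.21 91 x [0.0105 0.0261] y [-0.0145 -0.0075  0.0141]
wrist 0.22 189 x [0.0254 0.0262] y [-0.0141 -0.0019  0.0104]
top 0.12 10 x [0.0196 0.0472] y [-0.0003  0.0015  0.0021]
top 0.13 5 x [0.0217 0.0399] y [-0.0003  0.0005  0.0013]
top 0.19 10 x [0.0031 0.0257] y [-0.01    0.0195  0.0217]
top 0.22 4 x [0.0193 0.026 ] y [-0.0074  0.0071  0.0111]
```

View pics/s3.png

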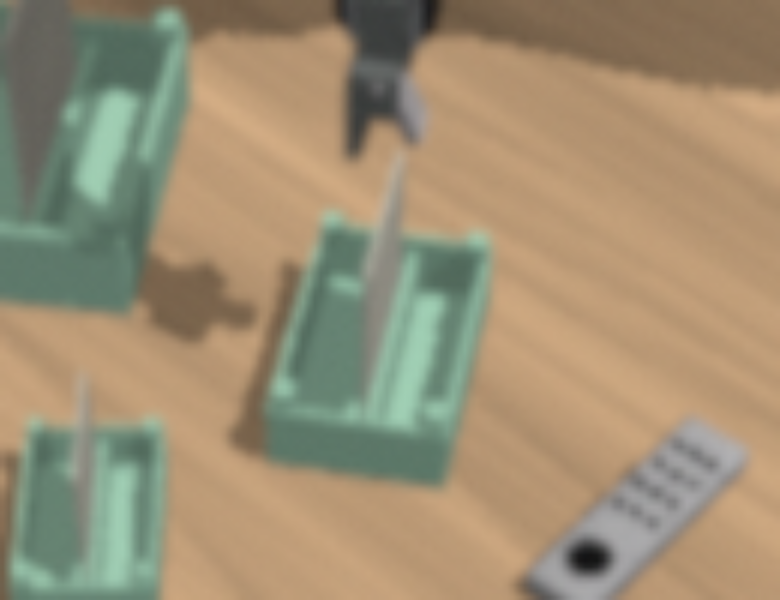

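The crop shows the open clip above the card's top edge (400,150). The jaws straddle it, with less than 1 mm offset in y and x centred. I'll lower it now.

Request:
arm_command --increments '[[1,[0,0,-0.01],0],[1,[0,0,-0.02],0],[1,[0,0,-0.03],0],[1,[0,0,-0.04],0],[1,[0,0,-0.048],0],[1,[0,0,-0.056],0],[1,[0,0,-0.063],0],[1,[0,0,-0.069],0],[1,[0,0,-0.074],0],[1,[0,0,-0.074],0],[1,[0,0,-0.074],0],[1,[0,0,-0.074],0]]'

```text
clock: 8.95
ee_pos: [0.4784, -0.1708, 0.1786]
eef_rot: [3.012, 0.892, 0.001]
ft_force: [0.2, -0.1, -0.1]
gripper_width: 0.273
grasp_force: 58.7
```

```bash
python3 chk.py s4
```

```text
[ 0.47844935 -0.17077797  0.17861058] yaw 0.5757409981235426 [ 0.  0. -1.] 0.27317509503300985 [ 0.22934291 -0.08066705 -0.08758554]
scene 0.1 11 x [-0.006   0.0476] y [-0.0025  0.0002  0.0008]
scene 0.11 19 x [-0.01    0.0479] y [-0.0157  0.0005  0.0188]
scene 0.12 33 x [-0.0127  0.05  ] y [-0.0141  0.0003  0.0185]
scene 0.13 24 x [-0.0117  0.0351] y [-0.0161  0.0091  0.0147]
scene 0.14 27 x [-0.013   0.0278] y [-0.0167  0.0027  0.0114]
scene 0.15 19 x [-0.0176  0.0283] y [-0.016  -0.003   0.0084]
scene 0.16 29 x [0.0097 0.03  ] y [-0.0167 -0.0039  0.0091]
scene 0.17 39 x [0.0095 0.0272] y [-0.0141 -0.0009  0.0111]
scene 0.18 30 x [0.0051 0.0148] y [-0.0229  0.0001  0.0191]
scene 0.19 48 x [-0.0073  0.0158] y [-0.0231  0.0034  0.0245]
scene 0.2 50 x [-0.0141  0.0161] y [-0.0225 -0.0003  0.0237]
scene 0.21 56 x [-0.0145  0.0151] y [-0.0218 -0.0028  0.0233]
scene 0.22 53 x [-0.0086  0.0148] y [-0.0403 -0.0152  0.0394]
wrist 0.1 8 x [0.048  0.0482] y [-0.0006  0.0006  0.0018]
wrist 0.11 39 x [-0.0111  0.0482] y [-0.0156 -0.0082  0.0208]
wrist 0.12 363 x [-0.0111  0.0476] y [-0.0146  0.
[... 216 characters left out ...]
[0.0056 0.0274] y [-0.0156 -0.006   0.0111]
wrist 0.17 1125 x [0.0126 0.0252] y [-0.0132 -0.0014  0.0105]
wrist 0.18 606 x [0.0062 0.0137] y [-0.0226  0.0004  0.0235]
wrist 0.19 973 x [-0.0061  0.0137] y [-0.0234  0.0004  0.0248]
wrist 0.2 1591 x [-0.0063  0.0137] y [-0.0231  0.0028  0.0246]
wrist 0.21 2949 x [-0.0142  0.0133] y [-0.017  -0.0005  0.0184]
wrist 0.22 2216 x [-0.0077  0.0134] y [-0.0414 -0.0119  0.0427]
top 0.11 4 x [0.0064 0.0478] y [0.0021 0.0022 0.0186]
top 0.12 13 x [0.0081 0.047 ] y [0.0001 0.0019 0.0203]
top 0.13 4 x [0.0257 0.04  ] y [-0.008  -0.0002  0.0005]
top 0.16 8 x [0.0228 0.0274] y [-0.0049  0.0025  0.0094]
top 0.17 6 x [0.0204 0.0249] y [-0.0025  0.0044  0.009 ]
```

View pics/s4.png

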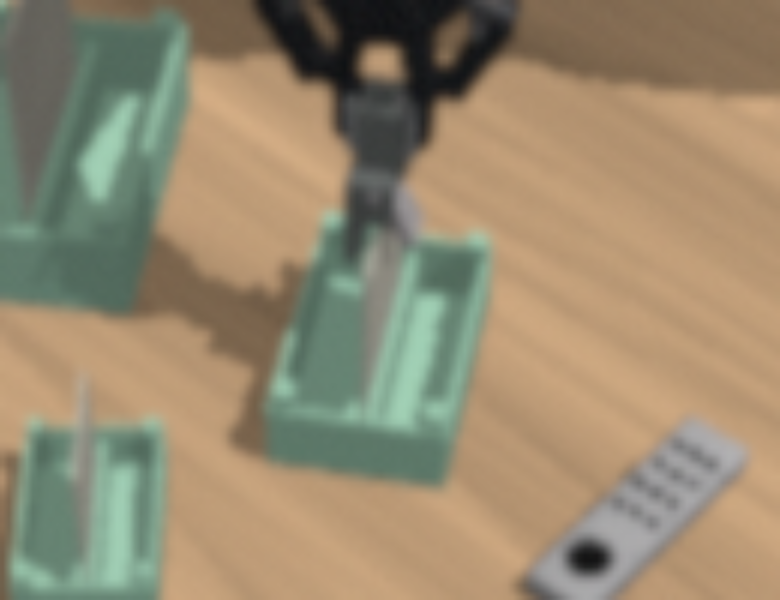

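The card edge sits between the open jaws at about (380,240), roughly 14 mm deep and centred. Contact force is near zero and the grip is firm, so I'm handing in.

Request:
arm_command --increments '[[1,[0,0,0],0],[1,[0,0,0],0],[1,[0,0,0],0]]'

```text
clock: 9.4
ee_pos: [0.4782, -0.1707, 0.1783]
eef_rot: [-3.012, -0.892, -0.0]
ft_force: [0.5, -0.1, -0.1]
gripper_width: 0.273
grasp_force: 58.7
```

```bash
python3 -c "from plant import *;print(job_done())"
```

```text
the job is handed in; nothing more can be done
None
```

I handed the job in at about 9.4 s: the squeezed clip is held jaws open over the middle of the medium card's top edge, about 14 mm deep, with no contact showing in the wrist force; no verdict was returned.

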